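# Release the ratchet jaw of the calculator holder

## Task

The calculator is held in the demonstration holder on the counter. Press down the release pad on top of the sliding jaw and push the jaw back along its bar all the way to the end stop (it goes back only while the pad is held down), then let go so that the release springs up again. Leave the calculator lying in the holder and do not disturb the things standing around it.

Things in the scene. Friction and masses are not known exactly. Their poses are not given: they have to be found in the camera images.
- holder: Grey metal clamp screwed to the counter, base plate 110 x 300 x 12 mm (x, y, z); place and yaw vary. Origin at counter height on the bar's centre line; +y runs along the bar the way the jaw opens, z up. Steel ratchet bar 24 mm wide with saw teeth at 8 mm pitch, tips 24 mm above the counter. Fixed jaw at the -y end: face at y = -143 mm, top 52 mm up.
- jaw (a joint): Travel of the sliding jaw in m: 0 to 0.003 at the start (closed on the calculator), 0.080 at the end stop. The jaw is 90 mm wide, 103 mm long, captive on the bar, and slides with about 3 N while the release is down. With the release up it can go only towards the calculator; pushed back, it stops within 8 mm. Its 12 mm front plate reaches 53 mm above the counter, 48 mm in front of the pad.
- release (a joint): Angle of the release lever in rad: 0 up (ratchet engaged), 0.26 fully down. The pad's centre sinks about 8 mm in all; from 0.10 rad (3 mm down) the ratchet is free. Sprung: about 1 N to start, 2.5 N halfway and 4 N fully down at the pad's centre, up to 6 N at its front edge. Let go, it springs up to 0, or to as much as 0.09 where its tooth rests on the slope of a bar tooth, as it may at the start.
- release_pad (a point): Centre of the top face of the release pad: flat ribbed black plastic thumb pad on the steel lever, 40 mm wide (holder x), 32 mm long (holder y), 44 mm above the counter when up. It rides on the sliding jaw, behind the lever's pivot. Up, its rear (+y) edge is tilted 7 degrees upward; halfway down it is level, fully down it tilts as much the other way. Nothing stands above or beside it.
- push_plate (a point): Point on the front face (looking to holder -y, towards the pad) of the upright push plate at the back of the sliding jaw: 46 mm wide, 7 mm thick, top 67 mm above the counter. The point is 56 mm up, 20 mm from the pad's centre along holder y, 4 mm behind the pad's rear edge. A finger standing on the pad pushes this face to move the jaw to +y.
- end_stop (a point): Middle of the top edge of the end stop's face that the back of the jaw meets: grey block on the holder's +y end, 70 mm wide, 14 mm thick, top 40 mm above the counter.
- calculator: Black plastic scientific calculator, loose, lying keys up across the holder between the jaws, on two rubber rests 22 mm above the counter: 150 mm long (holder x), 78 mm wide (holder y), 22 mm thick, 34 mm at the raised display. Origin at the centre of its underside.
- mug: White ceramic mug holding four pencils, loose, 80 mm across, 95 mm high, pencil tips up to about 165 mm; handle at its +y. Origin at the centre of its underside.
- stapler: Chrome stapler, loose, 145 x 34 mm, 56 mm high, long along its x. Origin at the centre of its underside.
- battery_case: Blue plastic battery case, loose, 100 x 64 mm, 32 mm high. Origin at the centre of its underside.
- bell: Brass counter bell, loose, 80 mm across, 56 mm high. Origin at the centre of its underside.

How it is judged (in metres and radians):
On the way, in this order (a step that is already met when the one before it is completed fails the run):
1. the fingers press the release pad down, the jaw not yet back (value of joint release above 0.08 rad and contact force between the fingers and release above 0.5 N and value of joint jaw below 0.05 m), for 0.1 s.
2. the jaw is pushed back to its end stop (value of joint jaw above 0.074 m), for 0.1 s.
At the end, for the whole second after the job is handed in: The jaw stands within 8 mm of its fully back position (joint jaw over 0.072) and is still, the release has sprung up (under 0.11 rad: it may rest on the slope of a tooth), and the calculator lies flat on its rests within 15 mm of where it was (value of joint jaw above 0.072 m and velocity of joint jaw between -0.005 and 0.005 m/s and value of joint release below 0.11 rad and distance of calculator from where it was at the start of the episode below 0.015 m and angle between calculator's own z axis and vertical below 0.1 rad); the robot touches nothing.
It fails at once if the calculator is lifted or shoved (distance of calculator from where it was at the start of the episode above 0.025 m or angle between calculator's own z axis and vertical above 0.2 rad).
It fails at once if the mug, stapler, battery case or bell is moved or tipped (distance of any of mug, stapler, battery_case, bell from where it was at the start of the episode above 0.02 m or angle between mug's own z axis and vertical above 0.2 rad).
It also fails if it takes over 29 s, if anything falls off the work surface, if the arm or the gripper's body presses on something with over 40 N, if the wrist force passes 120 N, or if a joint passes its speed limit or range.

## Robot

A 7-joint arm with a two-finger parallel gripper is mounted at the origin on the work surface. World frame = base frame: x ahead of the robot, y to its left, z up, the work surface at z = 0. Lengths are in mm, angles in rad, forces in N, time in s.
With the tool pointing down it reaches from about 400 to 875 mm from the base axis. Payload 6.5 kg.
Tool frame: the origin (TCP) lies midway between the tips of the shut fingers; the grasp point (between the pads) lies 19 mm behind it; z points along the fingers, y is the direction in which the jaws open and shut (so a half turn about z gives the same grasp; the last joint's range is limited). The gripper opens to 85 mm and grips with 20 to 120 N. Pads are 22 mm wide; open, the fingers measure 114 mm over their backs; the gripper's body (76 mm by 85 mm) begins 54 mm behind the grasp point. The pads swing forward as they close: fully open they stand 13 mm farther back than shut.
Start: joints at [-1.213, 0.536, -0.004, 1.538, 0.003, 1.067, -0.071], TCP at [267.292, 592.491, 231.29] pointing down, gripper open.
Joint ranges: [-2.7, 2.7], [-0.37, 2.16], [-1.27, 1.26], [0.24, 2.4], [-1.31, 4.45], [0.19, 1.91], [-2.76, 2.76]. Speed limits (rad/s): [2.39, 2.39, 3.14, 3.14, 3.14, 3.14, 3.14].

## Interface

Orientations are given as a 3x3 rotation matrix whose columns are the frame's x, y, z axes.
In Python, from plant import readout, eyes, robot gives the robot as it stands. The module is installed in compiled form; this text tells all that it offers.
- The arm moves only by the shell command python3 -m pendant 'ROWS' [FORCE]. ROWS is JSON, a list that holds one entry, the list of rows, each a list of 5 numbers: the shift along the world's x, y, z in mm, then the turn about the world's z in degrees, then the closure, from 0 (fully open) to 1 (shut). A call has 1 to 12 rows; each row shifts and turns the pose as measured when the row begins; what a row does not reach is not made up. A row lasts 1/8 s, in which the tool goes at most 62.5 mm and 10.7 degrees, less where a joint would pass 70% of its speed; a pose out of reach is approached as far as the arm can. A call with a gripper value outside its range is refused whole. The fingers move at their own pace and stop on an object; FORCE is the grip in N (left out, the last holds). Time passes only in rows, so rows that do not move let the fingers close. It gives the time, the measured TCP pose, the force and the opening at its end, in the units of the state.
- readout.state(): the state, without advancing time (a new reading comes with each control period).
- eyes.capture(name): name is "side" or "top" or "wrist"; returns the picture (384x512x3 uint8, red, green, blue); there is no depth.
- eyes.calibration(name): a dict with "fx", "fy", "cx", "cy" (pixels), "camera_from_world" (4x4, takes a point from world to camera coordinates). Camera axes: x right, y down, z forward; pixel columns grow to the right and rows downward; lengths in mm; the calibration is good to about 2 mm. A picture is of the moment at which its call begins: read the wrist's pose just before it. calibration takes no time and is no camera call; for the wrist camera it gives the pose at the moment of the call.
- robot.finish_job(): hands the job in, once; it reports no verdict.
Trained networks look in the newest picture that a camera, given by its name, has taken for a name from the list of things; names that differ only in an ending like _2 or _b are one class to them, and where a whole thing is asked for, a point or a joint stands for the part that bears it (a point fixed in the world has none). Each returns a list of dicts, best first, with "conf" (0 to 1); they miss things now and then, are a little off and sometimes report something else, mostly with a low value. They report only what shows in the picture. A call takes as long as a camera call.
- eyes.spot_in(thing, camera): "xyz" ([x, y, z] in mm, in world coordinates, good to about 4 mm: the middle of the surface that is visible of it).
- eyes.cut_out(thing, camera): "pixels" (384x512 bool, what is visible of it).
- eyes.tip_of(thing, camera): "xyz" ([x, y, z] in mm, in world coordinates, good to about 4 mm: a listed point, or the origin of a listed thing).
The state is a dict: "clock": time; "joints": joint angles; "joint_vel": joint speeds; "tau": joint torques, N m; "position": TCP position; "ee_rot": TCP orientation; "ft_force": force on the tool from outside, world axes, zero at the start; "ft_torque": the same for the moment, N m; "gripper_width": finger opening in mm.
Only numpy, scipy, OpenCV 4.12 (cv2) and the standard library are available. Lean on these libraries where they do the work, as an engineer would, in place of code of your own. Each camera call takes 0.05 s, during which the arm holds its last target.

## Working session

There is one attempt and no reset: what is moved stays moved. The work goes in short steps, Python scripts to look and compute and a shell command to move; the robot and the scene stay as the last step left them, time stands still between calls to the robot, and variables do not carry over. Pictures are saved under pics/ and viewed, and the job is handed in when it is done.

```bash
mkdir -p pics; python3 - <<'E'
from plant import readout, eyes, robot
import cv2
s=readout.state(); print(s['clock'],s['position'],s['ee_rot'],s['gripper_width'],s['ft_force'])
for c in ['side','top']:
    im=eyes.capture(c); cv2.imwrite(f'pics/{c}0.png',im[:,:,::-1])
    for t in ['release_pad','push_plate','end_stop','holder','calculator','mug']:
        try:
            for d in eyes.tip_of(t,c)[:2]: print(c,t,[round(float(v),1) for v in d['xyz']],round(d['conf'],2))
        except Exception as e: print(c,t,e)
print(readout.state()['clock'])
E
```

```text
0.0 [267.06102488 591.90319449 230.40658923] [[-9.11564573e-01  4.11156525e-01 -5.83516387e-04]
 [ 4.11156914e-01  9.11563107e-01 -1.64129162e-03]
 [-1.42915746e-04 -1.73606009e-03 -9.99998483e-01]] 85.1106228061011 [-0.42020865 -0.26946683 -0.5771402 ]
side release_pad [489.8, -128.5, 39.8] 0.95
side push_plate [495.4, -118.2, 54.2] 0.56
side end_stop [506.8, -29.0, 40.0] 0.81
side holder [490.8, -144.9, -4.7] 0.87
side holder [661.6, -90.4, 1.2] 0.66
side calculator [485.9, -246.6, 24.6] 0.87
side mug [294.9, -242.1, -0.9] 0.86
side mug [660.5, -88.5, 1.9] 0.42
top push_plate [492.4, -113.8, 53.4] 0.79
top end_stop [505.2, -30.2, 41.1] 0.84
top holder [491.8, -147.7, -4.5] 0.59
top calculator [489.0, -247.4, 21.1] 0.77
top calculator [492.4, -114.1, 58.1] 0.51
top mug [302.9, -238.5, 1.6] 0.92
top mug [492.8, -130.6, 39.2] 0.57
0.7
```

View images.

View pics/side0.png

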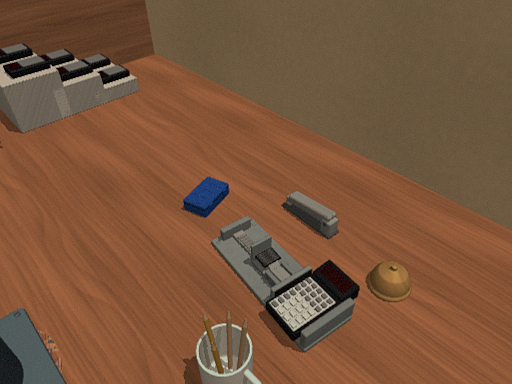

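View pics/top0.png

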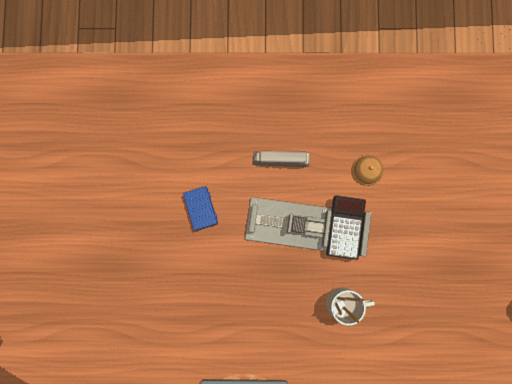

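```bash
python3 -m pendant '[[[35,-58,0,-6,1],[40,-55,0,-6,1],[40,-58,0,-6,1],[40,-58,0,-6,1],[35,-58,0,-6,1],[20,-60,0,-6,1],[10,-60,0,-6,1],[5,-60,0,-6,1],[0,-60,0,-6,1],[0,-60,0,-6,1],[0,-60,0,-5,1],[0,-40,0,-5,1]]]'
python3 - <<'E'
from plant import readout, eyes, robot
import cv2, numpy as np
s=readout.state(); print(s['clock'],s['position'],s['ee_rot'],s['gripper_width'])
K=eyes.calibration('wrist')
im=eyes.capture('wrist'); cv2.imwrite('pics/wrist1.png',im[:,:,::-1])
for t in ['release_pad','push_plate','end_stop','holder']:
    for d in eyes.tip_of(t,'wrist')[:2]: print(t,[round(float(v),1) for v in d['xyz']],round(d['conf'],2))
im=eyes.capture('top'); cv2.imwrite('pics/top1.png',im[:,:,::-1])
for t in ['release_pad','push_plate','end_stop','holder']:
    for d in eyes.tip_of(t,'top')[:1]: print('top',t,[round(float(v),1) for v in d['xyz']],round(d['conf'],2))
E
```

```text
clock: 2.2
position: [477.3, -82.1, 234.6]
ee_rot: [[0.108, 0.994, 0.014], [0.994, -0.108, 0.003], [0.004, 0.014, -1.0]]
ft_force: [1.2, 0.3, -0.2]
gripper_width: -0.1
2.2 [477.27113215 -82.0958899  234.57702227] [[ 0.10799838  0.99405184  0.01404632]
 [ 0.99414264 -0.10804488  0.00259249]
 [ 0.00409471  0.01368406 -0.99989798]] -0.0534116870801662
release_pad [495.6, -126.0, 42.5] 0.97
release_pad [496.7, -117.8, 57.9] 0.46
push_plate [495.3, -114.5, 57.0] 0.94
end_stop [489.9, -143.5, 0.4] 0.61
end_stop [506.9, -28.7, 39.8] 0.58
holder [488.5, -145.0, -3.7] 0.71
top release_pad [530.8, 112.3, -0.2] 0.23
top end_stop [504.1, -28.8, 39.6] 0.84
```

View pics/wrist1.png

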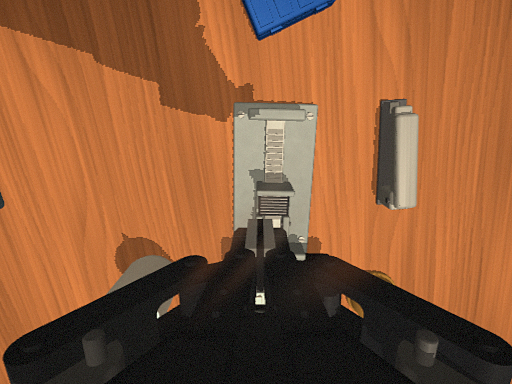

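```bash
cat > h.py <<'E'
import numpy as np
from plant import eyes
def ray(K,u,v,z):
    M=np.array(K['camera_from_world']);R=M[:3,:3];t=M[:3,3]
    c=-R.T@t; d=R.T@np.array([(u-K['cx'])/K['fx'],(v-K['cy'])/K['fy'],1])
    return np.round(c+d*(z-c[2])/d[2],1)
E
python3 - <<'E'
import cv2
im=cv2.imread('pics/wrist1.png'); c=im[95:260,220:340]; cv2.imwrite('pics/crop1.png',cv2.resize(c,None,fx=3.6,fy=3.6,interpolation=cv2.INTER_CUBIC))
from h import *
K=eyes.calibration('wrist')
for n,u,v,z in [('plateL',235,103,12),('plateR',317,103,12),('stopL',249,119,40),('stopR',305,119,40),('padrearL',259,195,46),('padrearR',290,195,46),('padfL',259,217,42),('padfR',290,217,42),('ppL',256,183,67),('ppR',294,183,67)]: print(n,ray(K,u,v,z))
E
```

```text
plateL [456.4   3.2  12. ]
plateR [561.   -7.4  12. ]
stopL [472.8 -17.8  40. ]
stopR [539.7 -24.7  40. ]
padrearL [ 475.1 -112.    46. ]
padrearR [ 514.3 -116.2   46. ]
padfL [ 471.9 -143.3   42. ]
padfR [ 512.5 -147.6   42. ]
ppL [473.6 -90.6  67. ]
ppR [518.  -95.3  67. ]
```

View pics/crop1.png

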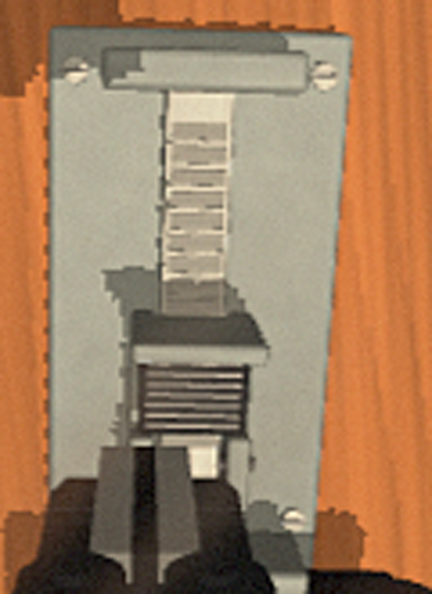

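```bash
python3 -m pendant '[[[16,-48,0,0,1],[0,0,-50,0,1],[0,0,-50,0,1],[0,0,-48,0,1],[0,0,0,0,1]]]'
python3 - <<'E'
from plant import readout, eyes
import cv2, numpy as np
from h import *
K=eyes.calibration('wrist'); print(np.linalg.inv(np.array(K['camera_from_world']))[:3,3])
im=eyes.capture('wrist'); cv2.imwrite('pics/wrist2.png',im[:,:,::-1])
for t in ['push_plate','release_pad']:
    for d in eyes.tip_of(t,'wrist')[:1]: print(t,[round(float(v),1) for v in d['xyz']],round(d['conf'],2))
im=eyes.capture('side'); 
cv2.imwrite('pics/side2.png',cv2.resize(im[190:340,190:390,::-1],None,fx=4,fy=4,interpolation=cv2.INTER_CUBIC))
K=eyes.calibration('side');M=np.array(K['camera_from_world'])
p=readout.state()['position'];print(p, np.linalg.inv(M)[:3,3])
for q in [p,[493.9,-129.5,44],[496,-109.5,56]]:
    c=M[:3,:3]@np.array(q)+M[:3,3]; print(K['fx']*c[0]/c[2]+K['cx'],K['fy']*c[1]/c[2]+K['cy'])
for t in ['push_plate','release_pad']:
    for d in eyes.tip_of(t,'side')[:1]: print(t,[round(float(v),1) for v in d['xyz']],round(d['conf'],2))
E
```

```text
clock: 3.32
position: [497.1, -123.5, 83.5]
ee_rot: [[0.091, 0.996, 0.018], [0.996, -0.091, 0.004], [0.006, 0.017, -1.0]]
ft_force: [-0.9, -0.3, 0.8]
gripper_width: 0.2
[500.41712546 -56.90080712 226.62832102]
push_plate [495.1, -113.5, 57.0] 0.9
release_pad [494.6, -124.9, 41.6] 0.71
[ 501.31704846 -124.73361773   88.11537571] [ 143.07526019 -485.50596698  621.2175858 ]
267.75535712395674 234.11525909625934
266.53551594431906 253.46914252112416
260.06766484509257 242.9537321932007
push_plate [495.1, -119.1, 55.0] 0.57
release_pad [492.2, -129.3, 40.1] 0.75
```

View pics/side2.png

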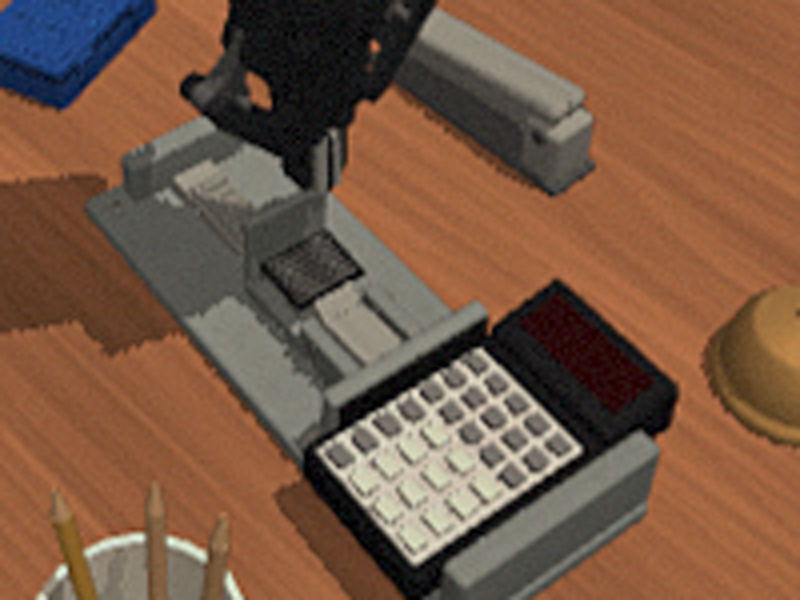

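View pics/wrist2.png

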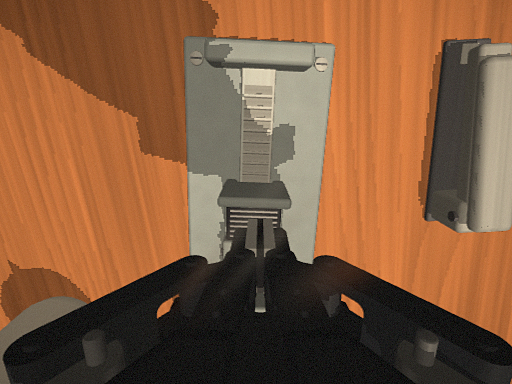

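```bash
python3 - <<'E'
from plant import readout, eyes
from h import *
K=eyes.calibration('side')
for n,u,v,z in [('pad',268.2,257,44),('padRL',190+262/4,190+268/4,46),('padFL',190+300/4,190+305/4,42),('padFR',190+362/4,190+272/4,42),('ppL',190+247/4,190+228/4,67),('ppR',190+325/4,190+190/4,67)]: print(n,ray(K,u,v,z))
for i in range(3):
    s=readout.state();K=eyes.calibration('wrist')
    print(s['clock'],s['position'],[ray(K,u,v,z) for u,v,z in [(219,207,67),(290,207,67),(185,38,12),(333,44,12),(228,207,46),(282,207,46)]])
    eyes.capture('wrist')
E
```

```text
pad [ 490.1 -137.9   44. ]
padRL [ 471.6 -122.7   46. ]
padFL [ 471.5 -148.5   42. ]
padFR [ 506.4 -154.4   42. ]
ppL [ 471.  -113.5   67. ]
ppR [ 514.1 -121.4   67. ]
3.625 [ 501.11190248 -124.66799692   87.94665724] [array([ 476.4, -113.2,   67. ]), array([ 521.3, -117.9,   67. ]), array([460.2,  -1.6,  12. ]), array([567.1, -14.9,  12. ]), array([ 479.4, -121. ,   46. ]), array([ 517.9, -125. ,   46. ])]
3.675 [ 500.89596808 -124.60431793   87.730907  ] [array([ 476.2, -113.1,   67. ]), array([ 521.1, -117.7,   67. ]), array([460. ,  -1.6,  12. ]), array([566.8, -14.9,  12. ]), array([ 479.2, -120.8,   46. ]), array([ 517.6, -124.8,   46. ])]
3.725 [ 500.62860078 -124.56617156   87.43018397] [array([ 476., -113.,   67.]), array([ 520.7, -117.6,   67. ]), array([459.7,  -1.6,  12. ]), array([566.4, -14.9,  12. ]), array([ 478.9, -120.7,   46. ]), array([ 517.3, -124.7,   46. ])]
```

```bash
python3 -m pendant '[[[-7,-9,0,0,1],[0,0,-12,0,1],[0,0,0,0,1]]]'
python3 - <<'E'
from plant import readout, eyes
import cv2
for i in range(3):
    s=readout.state(); print(s['clock'],s['position'],s['ft_force'])
    im=eyes.capture('side')
cv2.imwrite('pics/side3.png',cv2.resize(im[190:340,190:390,::-1],None,fx=4,fy=4,interpolation=cv2.INTER_CUBIC))
E
```

```text
clock: 4.15
position: [492.8, -134.4, 74.9]
ee_rot: [[0.092, 0.995, 0.027], [0.996, -0.093, 0.003], [0.006, 0.027, -1.0]]
ft_force: [-0.4, -0.2, -0.2]
gripper_width: 0.1
4.15 [ 492.84319816 -134.42812932   74.90844841] [-0.36653514 -0.16333482 -0.23401662]
4.2 [ 493.18395376 -134.74608153   75.32823727] [-0.30016497 -0.64225208  0.65537513]
4.25 [ 493.48644461 -134.68070212   75.59403517] [ 0.48616106 -0.12386647 -0.33833111]
```

View pics/side3.png

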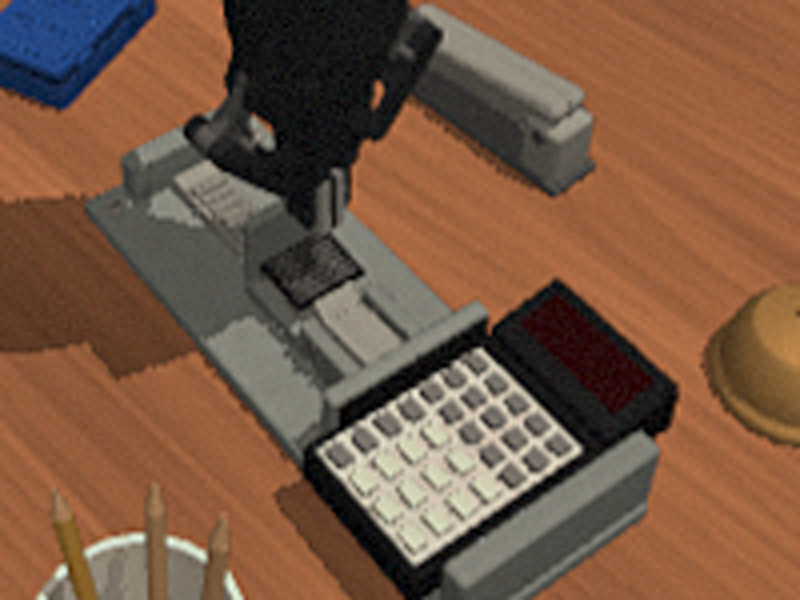

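```bash
python3 - <<'E'
from h import *
K=eyes.calibration('side');M=np.array(K['camera_from_world'])
def pr(q):
    c=M[:3,:3]@np.array(q,float)+M[:3,3]; return np.array([(K['fx']*c[0]/c[2]+K['cx']-190)*4,(K['fy']*c[1]/c[2]+K['cy']-190)*4]).round(0)
for q in [(493.5,-134.7,75.6),(493.5,-134.7,44),(493.5,-124.7,44),(503.5,-134.7,44)]: print(q,pr(q))
E
```

```text
(493.5, -134.7, 75.6) [314. 215.]
(493.5, -134.7, 44) [313. 260.]
(493.5, -124.7, 44) [299. 249.]
(503.5, -134.7, 44) [328. 249.]
```

```bash
python3 -m pendant '[[[-2,0,-14,0,1],[0,0,-12,0,1],[0,0,0,0,1]]]'
python3 - <<'E'
from plant import readout, eyes
import cv2
for i in range(3):
    s=readout.state(); print(s['clock'],s['position'],s['ft_force'])
    im=eyes.capture('side')
cv2.imwrite('pics/side4.png',cv2.resize(im[190:340,190:390,::-1],None,fx=4,fy=4,interpolation=cv2.INTER_CUBIC))
E
```

```text
clock: 4.68
position: [491.5, -134.2, 47.6]
ee_rot: [[0.092, 0.995, 0.028], [0.996, -0.092, 0.003], [0.005, 0.028, -1.0]]
ft_force: [0.1, 0.5, -0.6]
gripper_width: -0.1
4.675 [ 491.4897411  -134.19323083   47.63553094] [ 0.06821783  0.45567536 -0.64237289]
4.725 [ 491.74408699 -134.24438495   48.05640202] [-0.02999115 -0.33285474  0.24462598]
4.775 [ 492.09273672 -134.38013072   48.49584632] [ 0.29352196 -0.09314438 -0.41419413]
```

View pics/side4.png

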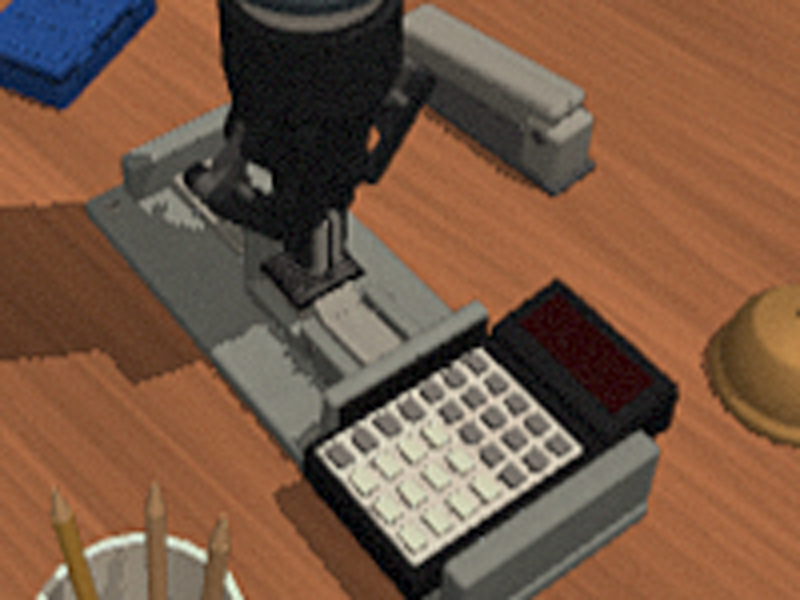

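```bash
python3 -m pendant '[[[-1,0,-5,0,1],[0,0,-3,0,1],[0,0,0,0,1]]]'; python3 -c "
from plant import readout;s=readout.state();print(s['position'],s['ft_force'])"
```

```text
clock: 5.2
position: [491.8, -134.4, 41.0]
ee_rot: [[0.091, 0.995, 0.032], [0.996, -0.092, 0.003], [0.005, 0.031, -0.999]]
ft_force: [-0.7, -0.2, 2.2]
gripper_width: 0.2
[ 491.78352322 -134.38668794   40.96032331] [-0.69399278 -0.20869009  2.17832831]
```

```bash
python3 -m pendant '[[[0,0,-3,0,1],[0,0,0,0,1],[0,0,0,0,1]]]'; python3 - <<'E'
from plant import readout, eyes
import cv2
im=eyes.capture('side')
s=readout.state(); print(s['clock'],s['position'],s['ft_force'])
cv2.imwrite('pics/side5.png',cv2.resize(im[190:340,190:390,::-1],None,fx=4,fy=4,interpolation=cv2.INTER_CUBIC))
E
```

```text
clock: 5.58
position: [492.1, -133.7, 38.4]
ee_rot: [[0.091, 0.995, 0.032], [0.996, -0.091, 0.004], [0.007, 0.031, -0.999]]
ft_force: [-1.2, 1.2, 4.7]
gripper_width: -0.3
5.625 [ 492.05258681 -133.73546049   38.42993487] [-1.5392955   1.33016623  5.08993658]
```

View pics/side5.png

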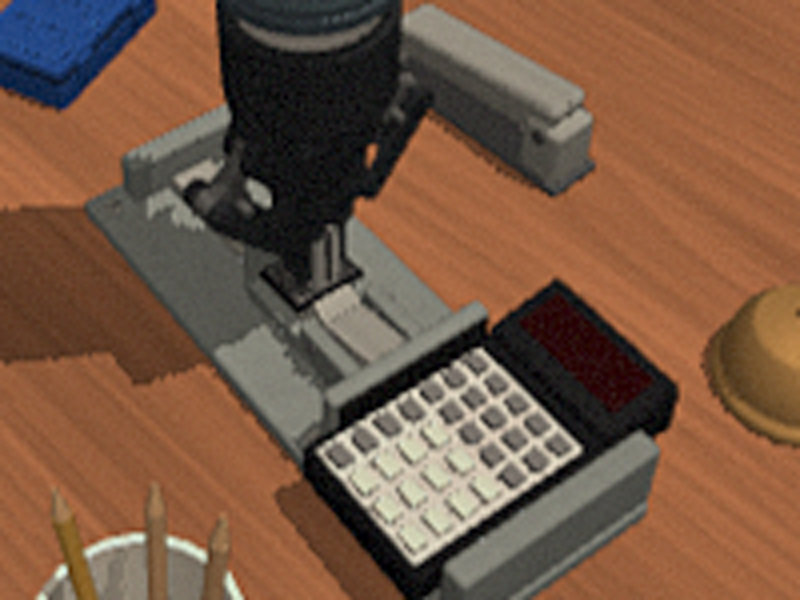

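```bash
python3 -m pendant '[[[1,8,-1,0,1],[1,8,0,0,1],[1,8,0,0,1],[1,8,0,0,1]]]'; python3 - <<'E'
from plant import readout, eyes
import cv2
im=eyes.capture('side')
s=readout.state(); print(s['clock'],s['position'],s['ft_force'])
cv2.imwrite('pics/side6.png',cv2.resize(im[190:340,190:390,::-1],None,fx=4,fy=4,interpolation=cv2.INTER_CUBIC))
E
```

```text
clock: 6.12
position: [496.6, -103.1, 37.6]
ee_rot: [[0.094, 0.995, 0.034], [0.996, -0.094, -0.0], [0.003, 0.034, -0.999]]
ft_force: [-0.4, -3.3, 2.9]
gripper_width: 0.1
6.175 [ 496.92187523 -101.43133772   37.55967518] [-1.37269544 -1.38469706  5.24930555]
```

View pics/side6.png

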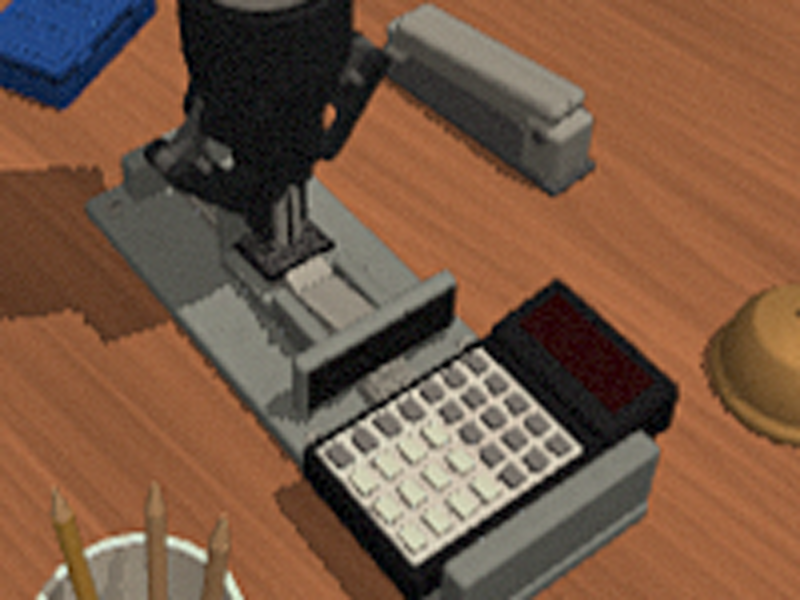

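```bash
python3 -m pendant '[[[0,8,0,0,1],[1,8,0,0,1],[1,8,0,0,1],[1,8,0,0,1],[1,8,0,0,1],[1,6,0,0,1]]]'; python3 - <<'E'
from plant import readout, eyes
import cv2
im=eyes.capture('side')
s=readout.state(); print(s['clock'],s['position'],s['ft_force'])
cv2.imwrite('pics/side7.png',cv2.resize(im[190:340,190:390,::-1],None,fx=4,fy=4,interpolation=cv2.INTER_CUBIC))
E
```

```text
clock: 6.92
position: [503.4, -52.7, 37.7]
ee_rot: [[0.093, 0.995, 0.036], [0.996, -0.093, -0.0], [0.003, 0.036, -0.999]]
ft_force: [-0.5, -3.2, 1.5]
gripper_width: 0.3
6.975 [503.50386704 -51.55188889  37.70917797] [ 0.46642438 -1.18150548  3.18762047]
```

View pics/side7.png

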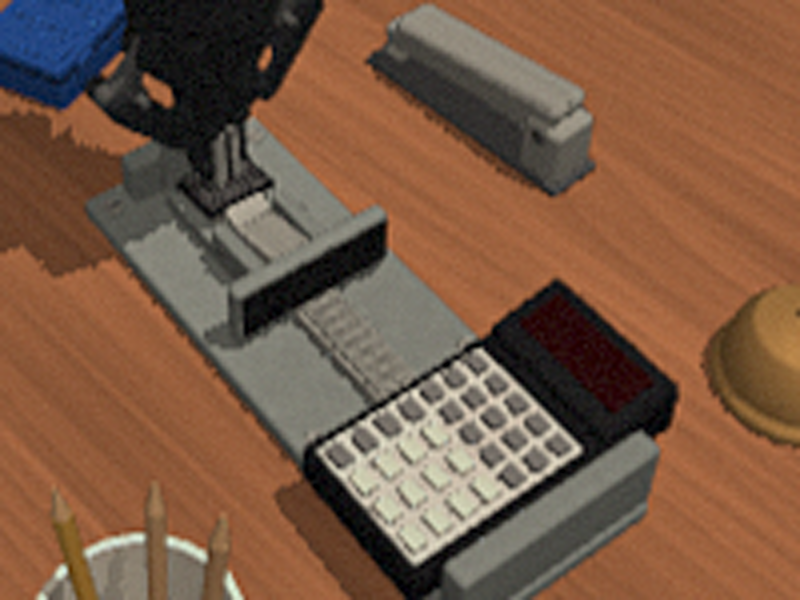

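```bash
python3 -m pendant '[[[0,6,-1,0,1],[1,6,0,0,1],[0,6,0,0,1]]]';  python3 -m pendant '[[[0,5,0,0,1],[1,5,0,0,1]]]'
```

```text
clock: 7.35
position: [504.2, -46.1, 37.5]
ee_rot: [[0.103, 0.994, 0.039], [0.995, -0.102, -0.014], [-0.01, 0.041, -0.999]]
ft_force: [0.9, -19.6, -3.3]
gripper_width: -0.2
clock: 7.6
position: [504.2, -46.3, 37.5]
ee_rot: [[0.113, 0.993, 0.04], [0.993, -0.112, -0.026], [-0.021, 0.043, -0.999]]
ft_force: [-3.2, -16.3, 3.0]
gripper_width: -0.1
```

```bash
python3 -m pendant '[[[0,0,0,0,1],[0,0,5,0,1],[0,0,8,0,1],[0,-2,15,0,1],[0,-3,30,0,1],[0,0,40,0,1],[0,0,40,0,1]]]'; python3 - <<'E'
from plant import readout, eyes
import cv2
im=eyes.capture('side')
s=readout.state(); print(s['clock'],s['position'],s['ft_force'])
cv2.imwrite('pics/side8.png',cv2.resize(im[190:340,190:390,::-1],None,fx=4,fy=4,interpolation=cv2.INTER_CUBIC))
im=eyes.capture('wrist');cv2.imwrite('pics/wrist8.png',im[:,:,::-1])
for c in ['wrist','side']:
  for t in ['push_plate','release_pad','end_stop','calculator']:
    for d in eyes.tip_of(t,c)[:1]: print(c,t,[round(float(v),1) for v in d['xyz']],round(d['conf'],2))
E
```

```text
clock: 8.48
position: [499.8, -47.9, 179.6]
ee_rot: [[0.11, 0.993, 0.031], [0.994, -0.11, -0.022], [-0.018, 0.033, -0.999]]
ft_force: [0.5, 1.6, -0.1]
gripper_width: -0.2
8.525 [502.77694272 -48.51760991 184.16686371] [ 2.41607812 -0.49826595  3.97943594]
wrist push_plate [505.2, -37.7, 56.6] 0.65
wrist release_pad [504.0, -47.4, 43.6] 0.96
wrist end_stop [508.5, -27.3, 35.2] 0.56
wrist calculator [484.7, -248.7, 21.7] 0.49
side push_plate [505.1, -38.7, 55.2] 0.77
side release_pad [502.5, -51.1, 40.5] 0.67
side end_stop [507.3, -26.6, 38.8] 0.81
side calculator [485.4, -246.1, 24.8] 0.8
```

View pics/side8.png

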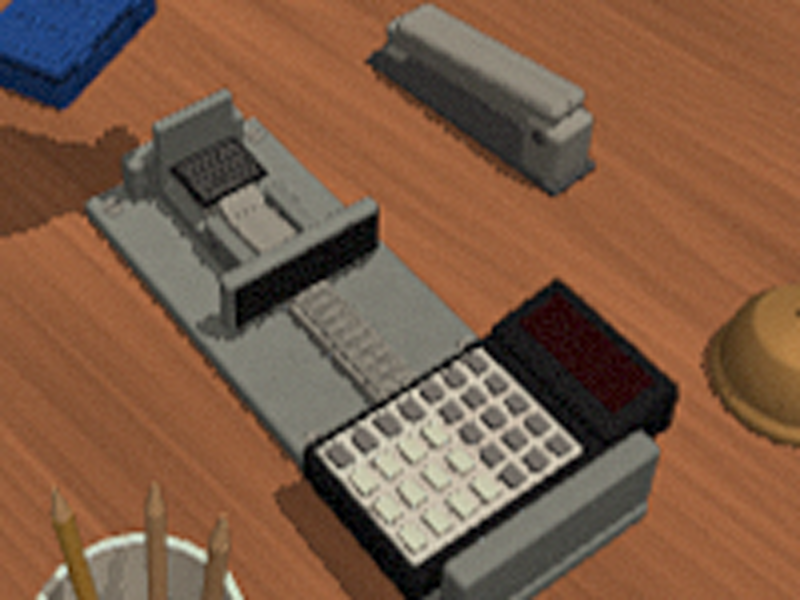

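View pics/wrist8.png

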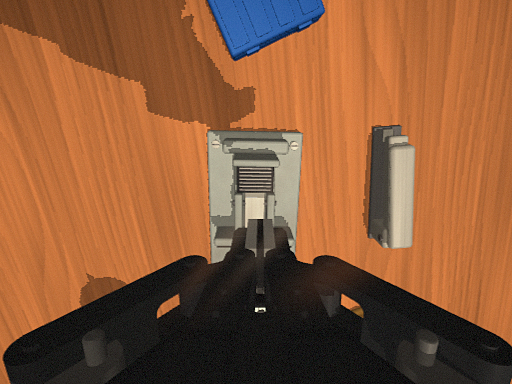

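```bash
python3 - <<'E'
from plant import readout, eyes
import cv2
from h import *
s=readout.state(); K=eyes.calibration('wrist'); im=eyes.capture('wrist')
print(s['clock'],s['position'],s['ft_force'],s['joint_vel'].round(3) if hasattr(s['joint_vel'],'round') else s['joint_vel'])
cv2.imwrite('pics/wrist9.png',cv2.resize(im[120:220,195:315,::-1],None,fx=6,fy=6,interpolation=cv2.INTER_CUBIC))
im=eyes.capture('top');cv2.imwrite('pics/top9.png',cv2.resize(im[130:280,170:400,::-1],None,fx=3.4,fy=3.4,interpolation=cv2.INTER_CUBIC))
E
```

```text
8.975 [499.41821641 -48.63948757 176.68418669] [-0.78685753 -0.27593361  0.31025866] [-0.    -0.003  0.003 -0.004  0.001  0.001  0.   ]
```

View pics/wrist9.png

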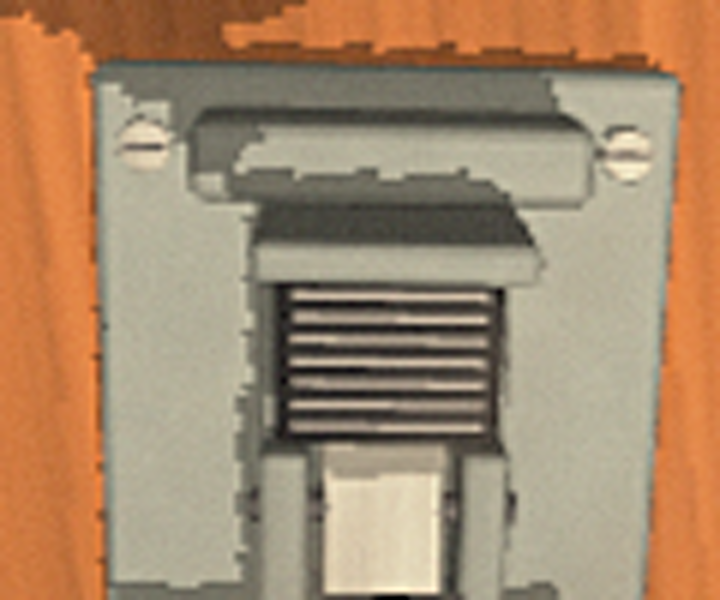

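View pics/top9.png

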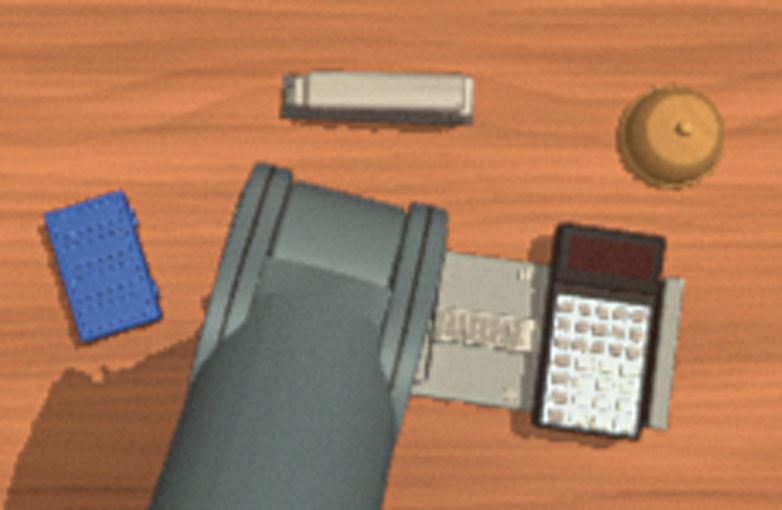

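```bash
python3 -c "
from plant import robot
print(robot.finish_job())"
```

```text
the job is handed in; nothing more can be done
None
```

The jaw is back against the end stop, the release has sprung up, and the job is handed in at about 9 s of the 29 s allowed. No verdict was reported.

- **How it was done:** I pressed the release pad with the shut fingers, reading about 5 N with the pad about fully down. I slid the jaw back until it stopped dead; the force along the bar rose to about 20 N. I then relaxed the push and lifted straight off to about 177 mm.
- **Jaw:** The last wrist picture shows no gap between the jaw's back and the end stop. The network points for pad and push plate moved 77–80 mm, against the 80 mm of full travel.
- **Release:** By eye, the pad is up and tilted again. Its angle can't be read directly.
- **Calculator:** It is flat in place, and its network position agrees with the first one to within about 4 mm.
- **Surroundings:** The stapler, bell and battery case stand undisturbed in the last top picture. The mug shows undisturbed in the last side picture, where only its top is in view.
- **Robot:** It was touching nothing, with the force reading near zero.

My estimates of where the pad sat along the bar disagreed by up to about 10 mm between cameras and networks. I aimed towards the front of that spread and confirmed contact by force.

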